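# Seat a V-block on the three datum faces of a checking fixture and hold it for the reading

## Task

Check the V-block that stands to the right of the fixture on the bench: stand it on the open end of the fixture's plate, its groove running along the rail and its side close to the rail, then slide it along the rail (do not lower it in at the indicator from above) until it has pushed the sprung indicator plunger in and is fully home against the end stop. The plunger would push it back, so finish while holding it there: with one diagonal push, firmly against the rail and down on the plate together, still on the stop when your program ends. Leave the loupe, gauge block and brush where they lie.

Things in the scene. Friction and masses are not known exactly. Their poses are not given: they have to be found in the camera images.
- v_block_center (a point): centre (half-way up) of the V-block: a plain grey steel block 44 mm long (its x axis) by 36 mm wide (its y axis) by 34 mm high (z up), about 0.24 kg, standing loose on the worktop to the right of the fixture at the start. An open 90 degree V groove runs along x in its top, about 25 mm wide and 13 mm deep, with a land on either side; both 36 mm-apart long sides can be gripped. It is the same after a half turn about z
- v_block: the same V-block; this origin is the centre of its underside, axes as above
- fixture: the checking fixture, fixed to the worktop: a grey ground plate 134 mm (x) by 198 mm (y) by 15 mm thick carrying a rail along its far edge, and toward its +y end a stop block and a dial indicator. Origin: centre of the plate's underside, on the worktop; x points from the open front edge toward the rail, y along the rail toward the stop, z up. The open end of the plate is the -y end, free from y = -99 mm to the stop
- base_plate: the plate alone (same origin and axes as the fixture); its top face, 15 mm up, is the surface the block stands on. Plate, rail, stop and block are ground and lightly oiled (friction about 0.2), so the block slides easily and little of a push is lost to friction
- rail: the rail alone (same origin and axes as the fixture): steel bar 14 mm wide, 186 mm long, standing 12 mm above the plate's top face; the face that guides the block is at x = +38 mm and faces -x. Nothing stands above or behind it on the open side of the stop, so a finger can pass over it, 12 mm or more above the plate.
- stop: the end stop alone (same origin and axes as the fixture): steel block 32 mm (x, from +4 to +36 mm) by 14 mm (y) standing 12 mm above the plate; its face that the block comes against is at y = +25 mm and faces -y. Behind it stand the indicator's bracket (from y = 41 mm, 32 mm above the plate) and the 42 mm round dial, face up (y = 62 to 114 mm with its end cap, 32 mm above the plate)
- corner (a point): the corner where the rail's guiding face, the stop's face and the plate's top face meet (+38, +25, +15 mm in the fixture); axes as the fixture. The seated block has its centre at -18 mm x, -22 mm y, +17 mm z from here, its long axis along the fixture's y
- plunger_tip (a point): the tip of the indicator's ball-ended plunger, 6 mm thick, pointing to -y, at x = +29 mm and 22 mm above the plate's top; at rest it stands out 8 mm in front of the stop's face
- plunger (a joint): how far the plunger is pushed in, m: 0 at rest, 0.008 when its tip is level with the stop's face, so 0.008 with the block home. Its spring pushes back with about 1 N at 0 and 2.5 N at 0.008, enough to slide the free block back. The dial's needle turns with it
- loupe: green loupe, 39 mm round, 30 mm high, a bystander; origin at the centre of its underside
- gauge_block_30: small steel gauge block lying flat, 30 (y) x 15 x 9 mm, a bystander; origin at the centre of its underside
- dust_brush: wooden-handled dust brush lying flat, 165 (y) x 37 x 10 mm, a bystander; origin at the centre of its underside

How it is judged:
On the way, in this order (a step that is already met when the one before it is completed fails the run):
1. the V-block stands on the plate at its open end, at least 25 mm short of the stop, groove along the rail and no more than 15 mm from it (y of v_block_center in the frame of fixture between -0.095 and -0.022 m and x of v_block_center in the frame of fixture between 0.005 and 0.024 m and z of v_block_center in the frame of fixture between 0.029 and 0.0345 m and contact force between v_block and base_plate above 0.3 N and angle between the x axis of v_block_center and the y axis of fixture, either way round below 0.15 rad and angle between v_block_center's own z axis and vertical below 0.08 rad), for 0.1 s.
2. sliding on the plate along the rail, it has met the plunger and begun to push it in (value of joint plunger above 0.001 m and y of v_block_center in the frame of fixture above -0.009 m and x of v_block_center in the frame of fixture above 0.014 m and z of v_block_center in the frame of fixture below 0.0345 m and angle between the x axis of v_block_center and the y axis of fixture, either way round below 0.1 rad).
At the end, for the whole second after the job is handed in: Held at rest by the fingers through the last second: upright and groove along the rail (2 degrees), within 1.5 mm of rail and stop, plunger in over 6.5 mm, over 3 N on the rail and over 6 N on the plate (its weight is 1.9 to 2.9 N) (value of joint plunger above 0.0065 m and y of v_block_center in the frame of fixture above 0.0015 m and x of v_block_center in the frame of fixture between 0.0185 and 0.0225 m and z of v_block_center in the frame of fixture between 0.03 and 0.0335 m and angle between the x axis of v_block_center and the y axis of fixture, either way round below 0.04 rad and angle between v_block_center's own z axis and vertical below 0.04 rad and contact force between v_block and rail above 3 N and contact force between v_block and base_plate above 6 N and contact force between the fingers and v_block above 2 N and linear speed of v_block below 0.01 m/s); the arm keeps its last pose, push and grip.
It fails at once if the V-block is off the plate (8 mm or more above it) right at the indicator: lowered there from above or lifted out instead of being slid in along the rail (y of v_block_center in the frame of fixture between -0.015 and 0.06 m and x of v_block_center in the frame of fixture between -0.02 and 0.06 m and z of v_block_center in the frame of fixture between 0.04 and 0.085 m).
It fails at once if a bystander (loupe, gauge block or brush) is moved more than 20 mm (distance of any of loupe, gauge_block_30, dust_brush from where it was at the start of the episode above 0.02 m).
It also fails if it takes over 51 s, if anything falls off the work surface, if the arm or the gripper's body presses on something with over 40 N, if the wrist force passes 120 N, or if a joint passes its speed limit or range.

## Robot

A 6-joint arm with a two-finger parallel gripper is mounted at the origin on a cart in front of the work surface, level with it; the furniture and walls round the work are solid. World frame = base frame: x ahead of the robot, y to its left, z up, the work surface at z = 0. Lengths are in m, angles in rad, forces in N, time in s.
With the tool pointing down it reaches from about 0.35 to 0.775 m from the base axis. Payload 7.3 kg.
Tool frame: the origin (TCP) lies midway between the tips of the shut fingers; the grasp point (between the pads) lies 19 mm behind it (robot.grip_depth is the z of the grasp point in the tool frame, in m); z points along the fingers, y is the line along which they close (so a half turn about z gives the same grasp; the last joint's range is limited). The gripper opens to 92 mm and grips with 3 to 60 N. Pads are 19 mm wide; open, the fingers measure 130 mm over their backs; the gripper's body (75 mm by 190 mm) begins 47 mm behind the grasp point.
Start: joints at [1.031, 0.342, 1.524, -0, 1.275, -0.146], TCP at [0.201, 0.485, 0.227] pointing down, gripper open.
Joint ranges: [-2.53, 2.53], [-0.77, 2.02], [0.04, 2.7], [-1, 4.14], [0.28, 2.66], [-3.11, 3.11]. Speed limits (rad/s): [2.57, 2.57, 3.14, 3.14, 3.14, 3.14].

## Interface

Orientations are given as [roll, pitch, yaw] about the fixed x, y, z axes, in that order (R = Rz(yaw) Ry(pitch) Rx(roll)).
In Python, from cell import robot, viewer gives the robot as it stands.
- The arm moves only by the tool step_arm, never from a script. Its argument "increments" is a list of rows, each an object with "delta_pos": the shift along the tool's x, y, z in cm, a list of three; "dr": the turn, a rotation vector about the tool's x, y, z in degrees, a list of three; "fingers": the closure, from -1 (fully open) to 1 (shut), so that 0 is half open. In form: [{"delta_pos": [tx, ty, tz], "dr": [wx, wy, wz], "fingers": fingers}, ...]. A call has exactly 5 rows; each row is the pose to reach, as a shift and turn from the pose commanded when the call began, along the tool's axes at that moment; what a row does not reach only later rows make up. A row lasts 1/8 s, in which the tool goes at most 62.5 mm and 10.7 degrees, less where a joint would pass 70% of its speed; a pose out of reach is approached as far as the arm can. A call with a gripper value outside its range is refused whole. The fingers move at their own pace and stop on an object; "newtons" is the grip in N (left out, the last holds). Time passes only in rows, so rows that repeat a pose let the fingers close, or fill a call up. It gives the time, the measured TCP pose, the force, the opening and the grip force at its end, in the units of the state.
- robot.observe(): the state, without advancing time (a new reading comes with each control period).
- viewer.read_camera(name): name is "side" or "top"; returns the picture (384x512x3 uint8, red, green, blue); there is no depth.
- viewer.camera_params(name): a dict with "K" (3x3 intrinsics, pixels), "k1" (the pictures are not rectified: a ray, as slopes to the right and down, at radius r is drawn at 1 + k1 r^2 times it, then the intrinsics apply), "T" (4x4, takes a point from camera to world coordinates). Camera axes: x right, y down, z forward; pixel columns grow to the right and rows downward; lengths in m; the calibration is good to about 2 mm. A picture is of the moment at which its call begins. camera_params takes no time and is no camera call.
- robot.hand_in(): hands the job in; it is judged then, once.
The state is a dict: "time": time; "qpos": joint angles; "qvel": joint speeds; "joint_efforts": joint torques, N m; "tool_pos": TCP position; "tool_rot": TCP orientation; "contact_force": force on the tool from outside, world axes, zero at the start; "torque": the same for the moment, N m; "opening": finger opening in m; "grip_force": force on a finger pad.
Only numpy, scipy, OpenCV 4.12 (cv2) and the standard library are available. Lean on these libraries where they do the work, as an engineer would, in place of code of your own. Each camera call takes 0.05 s, during which the arm holds its last target. There are 200 camera calls.

## Working session

There is one attempt and no reset: what is moved stays moved. The work goes in short steps, Python scripts to look and compute and a tool call to move; the robot and the scene stay as the last step left them, time stands still between calls to the robot, and variables do not carry over. Pictures are saved under pics/ and viewed, at most 10 in all, crops included, and the job is handed in when it is done.

Besides the shell and the picture viewer there is one more tool, called after "Call:" as name(argument=value, ...), one argument or row to a line, values as JSON. step_arm: Moves the arm, as the interface text tells. Its arguments: {"type":"object","properties":{"increments":{"type":"array"},"newtons":{"type":"number"}},"required":["increments"]}

```bash
mkdir -p pics; ls; python3 - <<'E'
from cell import robot, viewer
import cv2,numpy as np
print(robot.observe())
for n in("top","side"):
    cv2.imwrite(f"pics/{n}0.png",viewer.read_camera(n)[:,:,::-1]); 
    p=viewer.camera_params(n); print(n,p)
E
```

```text
pics
{'time': 0.0, 'qpos': array([ 1.03098780e+00,  3.42678427e-01,  1.52499378e+00, -9.05097079e-06,
        1.27540905e+00, -1.45971525e-01]), 'qvel': array([ 7.13598969e-04, -4.39878996e-05, -1.75138177e-04, -5.77111170e-04,
        2.33434739e-03, -1.58574347e-04]), 'joint_efforts': array([ 6.90835941e-05, -4.31248283e+01, -2.44219923e+01,  7.16757146e-02,
        5.59485052e-02, -1.42291224e-04]), 'tool_pos': array([0.20122076, 0.48447379, 0.22607607]), 'tool_rot': array([-3.14011862e+00, -2.07959737e-04,  2.74775814e+00]), 'contact_force': array([0.0279842 , 0.36726051, 0.18946539]), 'torque': array([-0.03831521,  0.02713433,  0.01347551]), 'grip_force': 0.0, 'opening': 0.09180877931897018}
top {'K': array([[400.38121404,   0.        , 250.15358201],
       [  0.        , 400.38121404, 191.25463926],
       [  0.        ,   0.        ,   1.        ]]), 'k1': -0.07579820569938232, 'T': array([[-0.01958516, -0.9938981 ,  0.10854947,  0.38277377],
       [-0.99948079,  0.01668474, -0.02756396, -0.03039183],
       [ 0.02558465, -0.10903295, -0.99370883,  1.16199867],
       [ 0.        ,  0.        ,  0.        ,  1.        ]])}
side {'K': array([[386.43442981,   0.        , 261.37079421],
       [  0.        , 386.43442981, 188.76612087],
       [  0.        ,   0.        ,   1.        ]]), 'k1': -0.11872963436891683, 'T': array([[-0.99905654, -0.03728513,  0.02226783,  0.48748034],
       [-0.03611002,  0.42832918, -0.90290098,  0.93611188],
       [ 0.02412682, -0.90285322, -0.42927143,  0.53295955],
       [ 0.        ,  0.        ,  0.        ,  1.        ]])}
```

View pics/top0.png

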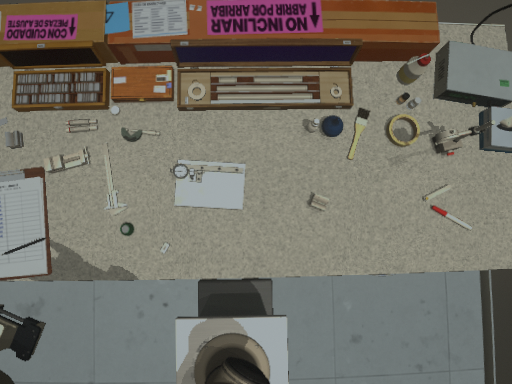

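View pics/side0.png

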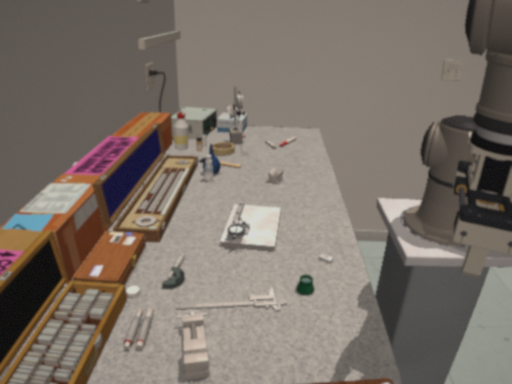

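The top view has image up = +x and left = +y. It shows the fixture at about (210,186) with its dial at (181,172), the V-block at (320,202), the loupe at (127,229), the gauge block at (165,248) and the brush at (358,135). I'll zoom in on the fixture and block.

```bash
cat > h.py <<'E'
import numpy as np, cv2
from cell import robot, viewer
def world(name,uv,z):
    p=viewer.camera_params(name);K=p["K"];T=p["T"]
    u=cv2.undistortPoints(np.array(uv,float).reshape(-1,1,2),K,np.array([p["k1"],0,0,0,0]) )[:,0]
    # exact model: x_d = x(1+k1 r^2) = OpenCV k1
    d=np.c_[u,np.ones(len(u))]@T[:3,:3].T; o=T[:3,3]
    return o+d*((z-o[2])/d[:,2])[:,None]
def proj(name,P):
    p=viewer.camera_params(name);T=np.linalg.inv(p["T"])
    return cv2.projectPoints(np.array(P,float).reshape(-1,1,3),cv2.Rodrigues(T[:3,:3])[0],T[:3,3],p["K"],np.array([p["k1"],0,0,0,0]))[0][:,0]
E
python3 - <<'E'
import cv2
i=cv2.imread("pics/top0.png")
c=i[154:216,166:256]; c=cv2.resize(c,None,fx=6,fy=6,interpolation=cv2.INTER_CUBIC)
d=cv2.resize(i[185:220,302:340],None,fx=6,fy=6,interpolation=cv2.INTER_CUBIC)
import numpy as np
o=np.zeros((372,540+228,3),np.uint8);o[:,:540]=c;o[:210,540:]=d
cv2.imwrite("pics/crop.png",o)
E
```

```text
(no output)
```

View pics/crop.png

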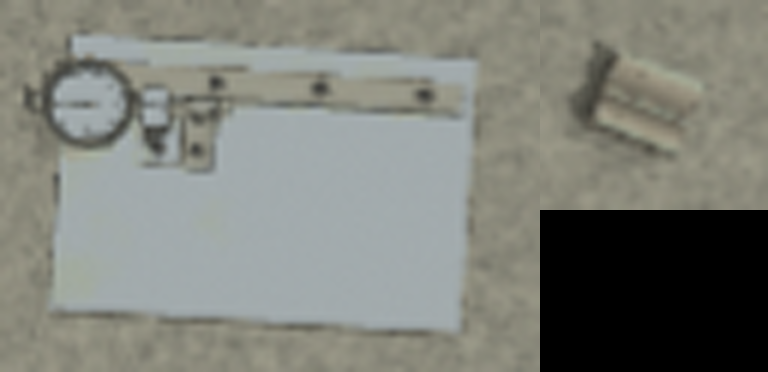

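The crop shows the plate corners at (72,37), (477,60), (460,331) and (50,310). The block's top corners are at about (612,52), (703,88), (680,155) and (597,118), so it is turned about 20°.

```bash
cat > m.py <<'E'
from h import *
f=lambda a,ox,oy:(np.array(a,float)+.5)/6-.5+[ox,oy]
c=world("top",f([(72,37),(477,60),(460,331),(50,310)],166,154),.015)
L=np.array([[67,99],[67,-99],[-67,-99],[-67,99]])/1e3
def fit(c,L):
    cc=c[:,:2]-c[:,:2].mean(0);H=L.T@cc;th=np.arctan2(H[0,1]-H[1,0],H[0,0]+H[1,1])
    R=np.array([[np.cos(th),-np.sin(th)],[np.sin(th),np.cos(th)]]);o=c[:,:2].mean(0)
    return o,th,R,(cc-L@R.T)*1e3
o,th,R,r=fit(c,L);print("fix",o,np.degrees(th),r.round(1))
w=world("top",f([(72,52),(163,88),(140,155),(57,118)],302,185),.034)
B=np.array([[-22,-18],[22,-18],[22,18],[-22,18]])/1e3
B=np.array([[-22,18],[22,18],[22,-18],[-22,-18]])/1e3 @ np.array([[1,0],[0,1]])
b,tb,_,r=fit(w,B);print("blk",b,np.degrees(tb),r.round(1))
print("stand",o+R@[.014,-.06],"seat",o+R@[.020,.003])
E
python3 m.py
```

```text
fix [0.53053395 0.05405584] -4.217275504714112 [[-1.  -1.2]
 [-0.9  0.5]
 [ 1.5  1.2]
 [ 0.4 -0.6]]
blk [ 0.47253229 -0.25876634] -111.68803037661354 [[-0.2  2.6]
 [-1.8  0.4]
 [-0.  -0.6]
 [ 2.  -2.4]]
stand [ 0.5400837  -0.00681125] seat [0.55070041 0.05557694]
```

```bash
cat > go.py <<'E'
import sys,numpy as np
from scipy.spatial.transform import Rotation as Ro
from cell import robot
s=robot.observe();R=Ro.from_euler("xyz",s["tool_rot"])
def to(p,yaw):
    t=Ro.from_euler("xyz",[180,0,yaw],degrees=True)
    print("cm",(R.inv().apply(np.array(p)-s["tool_pos"])*100).round(2),"deg",((R.inv()*t).as_rotvec(True)).round(2))
if __name__=="__main__":
    a=[float(x) for x in sys.argv[1:]];print(s["time"],s["tool_pos"].round(4),np.degrees(s["tool_rot"]).round(2),s["contact_force"].round(1),s["opening"])
    to(a[:3],a[3])
E
python3 go.py .46 .22 .2 110
```

```text
0.1 [0.2012 0.4845 0.2261] [-1.7992e+02 -1.0000e-02  1.5744e+02] [ 0.3 -0.1 -0.6] 0.09122331407200274
cm [-34.05 -14.5    2.62] deg [-8.000e-02  2.000e-02  4.744e+01]
```

Call:
step_arm(
  increments=[
    {"delta_pos":[-34,-14.5,2.6],"dr":[0,0,47.5],"fingers":-1},
    {"delta_pos":[-34,-14.5,2.6],"dr":[0,0,47.5],"fingers":-1},
    {"delta_pos":[-34,-14.5,2.6],"dr":[0,0,47.5],"fingers":-1},
    {"delta_pos":[-34,-14.5,2.6],"dr":[0,0,47.5],"fingers":-1},
    {"delta_pos":[-34,-14.5,2.6],"dr":[0,0,47.5],"fingers":-1},
  ],
  newtons=30,
)

```text
time: 0.72
tool_pos: [0.4203, 0.2602, 0.2045]
tool_rot: [-3.141, -0.0, 1.915]
contact_force: [0.2, 0.5, -0.2]
opening: 0.0919
grip_force: 0.0
```

```bash
python3 go.py .4725 -.2588 .13 68.3
```

```text
0.725 [0.4203 0.2602 0.2045] [-1.7999e+02 -1.0000e-02  1.0972e+02] [ 0.2  0.5 -0.2] 0.09194796380875561
cm [-50.62 -12.6    7.44] deg [-1.000e-02 -1.000e-02  4.142e+01]
```

Call:
step_arm(
  increments=[
    {"delta_pos":[-50.6,-12.6,7.4],"dr":[0,0,41.4],"fingers":-1},
    {"delta_pos":[-50.6,-12.6,7.4],"dr":[0,0,41.4],"fingers":-1},
    {"delta_pos":[-50.6,-12.6,7.4],"dr":[0,0,41.4],"fingers":-1},
    {"delta_pos":[-50.6,-12.6,7.4],"dr":[0,0,41.4],"fingers":-1},
    {"delta_pos":[-50.6,-12.6,7.4],"dr":[0,0,41.4],"fingers":-1},
  ],
)

```text
time: 1.35
tool_pos: [0.4512, -0.0478, 0.1605]
tool_rot: [3.142, -0.0, 1.194]
contact_force: [1.8, -0.0, 0.1]
opening: 0.0919
grip_force: 0.0
```

```bash
python3 go.py .4725 -.2588 .13 68.3
```

```text
1.35 [ 0.4512 -0.0478  0.1605] [ 1.800e+02 -1.000e-02  6.844e+01] [ 1.8 -0.   0.1] 0.09185338743668978
cm [-18.84   9.73   3.05] deg [ 0.   -0.01  0.14]
```

Call:
step_arm(
  increments=[
    {"delta_pos":[-18.8,9.7,3],"dr":[0,0,0],"fingers":-1},
    {"delta_pos":[-18.8,9.7,3],"dr":[0,0,0],"fingers":-1},
    {"delta_pos":[-18.8,9.7,3],"dr":[0,0,0],"fingers":-1},
    {"delta_pos":[-18.8,9.7,3],"dr":[0,0,0],"fingers":-1},
    {"delta_pos":[-18.8,9.7,3],"dr":[0,0,0],"fingers":-1},
  ],
)

```text
time: 1.98
tool_pos: [0.4725, -0.2571, 0.1301]
tool_rot: [-3.14, -0.001, 1.194]
contact_force: [-0.5, -0.0, 0.6]
opening: 0.0919
grip_force: 0.0
```

```bash
python3 go.py .4725 -.2588 .014 68.3; python3 - <<'E'
from h import *
a=viewer.read_camera("side")[:,:,::-1]
c=cv2.resize(a[110:230,210:340],None,fx=5,fy=5,interpolation=cv2.INTER_CUBIC)
cv2.imwrite("pics/s1.png",c)
E
```

```text
1.975 [ 0.4725 -0.2571  0.1301] [-1.7992e+02 -4.0000e-02  6.8400e+01] [-0.5 -0.   0.6] 0.09192538468396777
cm [-0.16  0.08 11.61] deg [-0.08 -0.04  0.1 ]
```

View pics/s1.png

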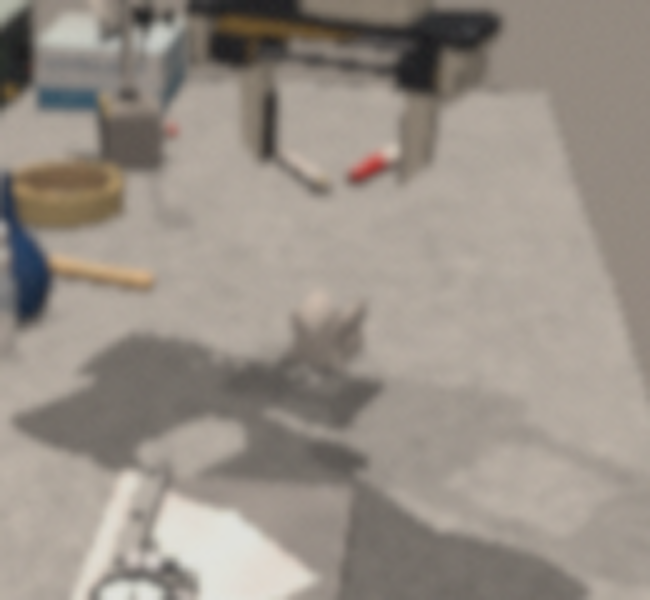

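The open fingers straddle the block (block at about (330,335), fingertips at x≈268 and 405), so I'll lower and close.

Call:
step_arm(
  increments=[
    {"delta_pos":[-0.15,0.1,6],"dr":[0,0,0],"fingers":-1},
    {"delta_pos":[-0.15,0.1,10],"dr":[0,0,0],"fingers":-1},
    {"delta_pos":[-0.15,0.1,11.5],"dr":[0,0,0],"fingers":-1},
    {"delta_pos":[-0.15,0.1,11.5],"dr":[0,0,0],"fingers":-1},
    {"delta_pos":[-0.15,0.1,11.5],"dr":[0,0,0],"fingers":-0.3},
  ],
  newtons=30,
)

```text
time: 2.65
tool_pos: [0.4744, -0.2583, 0.0176]
tool_rot: [3.139, 0.001, 1.197]
contact_force: [-0.1, -0.4, 0.1]
opening: 0.086
grip_force: 0.0
```

Call:
step_arm(
  increments=[
    {"delta_pos":[0,0,0],"dr":[0,0,0],"fingers":0.5},
    {"delta_pos":[0,0,0],"dr":[0,0,0],"fingers":1},
    {"delta_pos":[0,0,0],"dr":[0,0,0],"fingers":1},
    {"delta_pos":[0,0,0],"dr":[0,0,0],"fingers":1},
    {"delta_pos":[0,0,0],"dr":[0,0,0],"fingers":1},
  ],
)

```text
time: 3.28
tool_pos: [0.4733, -0.2581, 0.0158]
tool_rot: [-3.142, -0.0, 1.196]
contact_force: [1.3, -0.1, -0.1]
opening: 0.0363
grip_force: 1.3
```

Call:
step_arm(
  increments=[
    {"delta_pos":[0,0,0],"dr":[0,0,0],"fingers":1},
    {"delta_pos":[0,0,-2],"dr":[0,0,0],"fingers":1},
    {"delta_pos":[0,0,-4],"dr":[0,0,0],"fingers":1},
    {"delta_pos":[0,0,-6],"dr":[0,0,0],"fingers":1},
    {"delta_pos":[0,0,-6],"dr":[0,0,0],"fingers":1},
  ],
)

```text
time: 3.9
tool_pos: [0.4739, -0.2584, 0.0767]
tool_rot: [3.139, 0.0, 1.196]
contact_force: [-0.2, 0.4, -2.3]
opening: 0.0359
grip_force: 29.8
```

```bash
python3 go.py .539 -.007 .076 85.8; python3 -c "
from cell import robot;print(robot.observe()['grip_force'])"
```

```text
3.9 [ 0.4739 -0.2584  0.0767] [1.7987e+02 3.0000e-02 6.8540e+01] [-0.2  0.4 -2.3] 0.03588247482088489
cm [25.78 -3.14  0.05] deg [  0.13   0.05 -17.26]
29.764256179332733
```

Call:
step_arm(
  increments=[
    {"delta_pos":[6,-0.7,0],"dr":[0,0,-4],"fingers":1},
    {"delta_pos":[12,-1.4,0],"dr":[0,0,-8],"fingers":1},
    {"delta_pos":[18,-2.2,0],"dr":[0,0,-12],"fingers":1},
    {"delta_pos":[23,-2.8,0],"dr":[0,0,-16],"fingers":1},
    {"delta_pos":[25.8,-3.1,0],"dr":[0,0,-17.3],"fingers":1},
  ],
)

```text
time: 4.53
tool_pos: [0.5383, -0.0039, 0.0745]
tool_rot: [-3.139, -0.001, 1.502]
contact_force: [1.1, 0.1, -2.3]
opening: 0.0356
grip_force: 29.9
```

Call:
step_arm(
  increments=[
    {"delta_pos":[0,0,0],"dr":[0,0,0],"fingers":1},
    {"delta_pos":[0,0,0],"dr":[0,0,0],"fingers":1},
    {"delta_pos":[0,0,1],"dr":[0,0,0],"fingers":1},
    {"delta_pos":[0,0,2],"dr":[0,0,0],"fingers":1},
    {"delta_pos":[0,0,2],"dr":[0,0,0],"fingers":1},
  ],
)

```text
time: 5.15
tool_pos: [0.5379, -0.007, 0.0546]
tool_rot: [-3.139, -0.0, 1.497]
contact_force: [-0.0, -0.1, -2.9]
opening: 0.036
grip_force: 29.9
```

```bash
python3 go.py .539 -.007 .030 85.8; python3 - <<'E'
from h import *
a=viewer.read_camera("side")[:,:,::-1]; b=viewer.read_camera("top")[:,:,::-1]
c=cv2.resize(a[165:265,205:305],None,fx=4,fy=4,interpolation=cv2.INTER_CUBIC)
d=cv2.resize(b[140:220,165:260],None,fx=4,fy=4,interpolation=cv2.INTER_CUBIC)
o=np.zeros((400,780,3),np.uint8);o[:,:400]=c;o[:320,400:]=d
cv2.imwrite("pics/s2.png",o)
E
```

```text
5.15 [ 0.5379 -0.007   0.0546] [-1.7985e+02 -2.0000e-02  8.5780e+01] [-0.  -0.1 -2.9] 0.03601076045722611
cm [0.01 0.12 2.46] deg [-0.15 -0.02 -0.02]
```

View pics/s2.png

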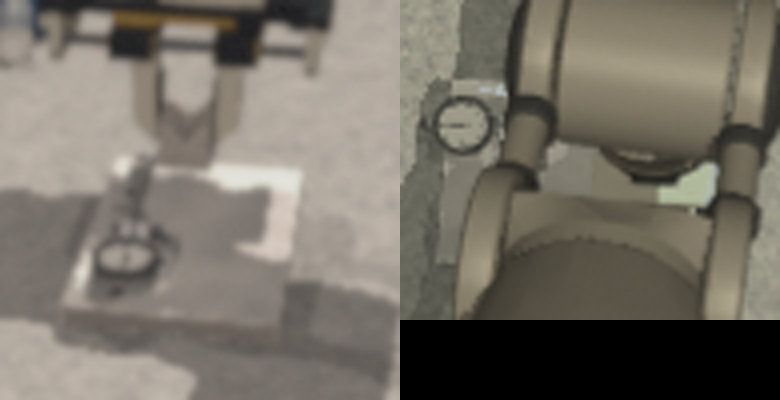

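The block hangs upright between the fingers, about 24 mm above the open end of the plate. The side crop shows the rail at (135,190) and the block's lower edge at about (185,162).

Call:
step_arm(
  increments=[
    {"delta_pos":[0,0,1],"dr":[0,0,0],"fingers":1},
    {"delta_pos":[0,0,1.8],"dr":[0,0,0],"fingers":1},
    {"delta_pos":[0,0,2.2],"dr":[0,0,0],"fingers":1},
    {"delta_pos":[0,0,2.4],"dr":[0,0,0],"fingers":1},
    {"delta_pos":[0,0,2.4],"dr":[0,0,0],"fingers":1},
  ],
)

```text
time: 5.88
tool_pos: [0.5388, -0.0066, 0.0318]
tool_rot: [-3.142, -0.0, 1.498]
contact_force: [1.0, 0.0, -2.4]
opening: 0.0358
grip_force: 29.9
```

Call:
step_arm(
  increments=[
    {"delta_pos":[0,0,0.05],"dr":[0,0,0],"fingers":1},
    {"delta_pos":[0,0,0.1],"dr":[0,0,0],"fingers":1},
    {"delta_pos":[0,0,0.15],"dr":[0,0,0],"fingers":1},
    {"delta_pos":[0,0,0.15],"dr":[0,0,0],"fingers":1},
    {"delta_pos":[0,0,0.15],"dr":[0,0,0],"fingers":1},
  ],
)

```text
time: 6.5
tool_pos: [0.5391, -0.0066, 0.0309]
tool_rot: [3.141, -0.0, 1.498]
contact_force: [-1.4, -0.2, 4.6]
opening: 0.0358
grip_force: 30.0
```

The block is standing on the plate, with about 7 N contact force. Next I'll slide it towards the rail (tool +y).

Call:
step_arm(
  increments=[
    {"delta_pos":[0,0.1,0],"dr":[0,0,0],"fingers":1},
    {"delta_pos":[0,0.3,0],"dr":[0,0,0],"fingers":1},
    {"delta_pos":[0,0.5,0],"dr":[0,0,0],"fingers":1},
    {"delta_pos":[0,0.6,0],"dr":[0,0,0],"fingers":1},
    {"delta_pos":[0,0.6,0],"dr":[0,0,0],"fingers":1},
  ],
)

```text
time: 7.12
tool_pos: [0.5453, -0.007, 0.0309]
tool_rot: [3.14, -0.0, 1.498]
contact_force: [-0.3, -0.9, 5.4]
opening: 0.0357
grip_force: 30.0
```

Call:
step_arm(
  increments=[
    {"delta_pos":[0,0.1,0],"dr":[0,0,0],"fingers":1},
    {"delta_pos":[0,0.2,0],"dr":[0,0,0],"fingers":1},
    {"delta_pos":[0,0.3,0],"dr":[0,0,0],"fingers":1},
    {"delta_pos":[0,0.3,0],"dr":[0,0,0],"fingers":1},
    {"delta_pos":[0,0.3,0],"dr":[0,0,0],"fingers":1},
  ],
)

```text
time: 7.75
tool_pos: [0.5465, -0.0071, 0.0308]
tool_rot: [-3.139, -0.0, 1.498]
contact_force: [-6.9, 0.6, 10.6]
opening: 0.0359
grip_force: 30.0
```

Rail contact, about 7 N. Now I'll slide along it.

Call:
step_arm(
  increments=[
    {"delta_pos":[0.8,-0.1,0],"dr":[0,0,0],"fingers":1},
    {"delta_pos":[1.6,-0.1,0],"dr":[0,0,0],"fingers":1},
    {"delta_pos":[2.4,-0.1,0],"dr":[0,0,0],"fingers":1},
    {"delta_pos":[3.2,-0.1,0],"dr":[0,0,0],"fingers":1},
    {"delta_pos":[4,-0.1,0],"dr":[0,0,0],"fingers":1},
  ],
)

```text
time: 8.38
tool_pos: [0.5496, 0.0326, 0.0309]
tool_rot: [-3.141, 0.001, 1.498]
contact_force: [-2.7, -2.7, 6.6]
opening: 0.0359
grip_force: 30.0
```

Call:
step_arm(
  increments=[
    {"delta_pos":[0.4,0,0],"dr":[0,0,0],"fingers":1},
    {"delta_pos":[0.8,0,0],"dr":[0,0,0],"fingers":1},
    {"delta_pos":[1.2,0,0],"dr":[0,0,0],"fingers":1},
    {"delta_pos":[1.6,0,0],"dr":[0,0,0],"fingers":1},
    {"delta_pos":[1.6,0,0],"dr":[0,0,0],"fingers":1},
  ],
)

```text
time: 9.0
tool_pos: [0.5509, 0.0489, 0.0308]
tool_rot: [3.141, -0.0, 1.498]
contact_force: [-2.1, -0.1, 6.6]
opening: 0.0359
grip_force: 30.0
```

Call:
step_arm(
  increments=[
    {"delta_pos":[0.1,0.05,0],"dr":[0,0,0],"fingers":1},
    {"delta_pos":[0.2,0.05,0],"dr":[0,0,0],"fingers":1},
    {"delta_pos":[0.3,0.05,0],"dr":[0,0,0],"fingers":1},
    {"delta_pos":[0.4,0.05,0],"dr":[0,0,0],"fingers":1},
    {"delta_pos":[0.4,0.05,0],"dr":[0,0,0],"fingers":1},
  ],
)

```text
time: 9.62
tool_pos: [0.5511, 0.0521, 0.0309]
tool_rot: [-3.141, 0.001, 1.498]
contact_force: [-4.3, -3.9, 7.7]
opening: 0.0355
grip_force: 30.0
```

Call:
step_arm(
  increments=[
    {"delta_pos":[0.1,0,0],"dr":[0,0,0],"fingers":1},
    {"delta_pos":[0.2,0,0],"dr":[0,0,0],"fingers":1},
    {"delta_pos":[0.3,0,0],"dr":[0,0,0],"fingers":1},
    {"delta_pos":[0.4,0,0],"dr":[0,0,0],"fingers":1},
    {"delta_pos":[0.4,0,0],"dr":[0,0,0],"fingers":1},
  ],
)

```text
time: 10.25
tool_pos: [0.5514, 0.0559, 0.0309]
tool_rot: [-3.141, 0.001, 1.498]
contact_force: [-4.3, -4.3, 8.4]
opening: 0.0359
grip_force: 30.0
```

Call:
step_arm(
  increments=[
    {"delta_pos":[0.1,0,0],"dr":[0,0,0],"fingers":1},
    {"delta_pos":[0.2,0,0],"dr":[0,0,0],"fingers":1},
    {"delta_pos":[0.3,0,0],"dr":[0,0,0],"fingers":1},
    {"delta_pos":[0.3,0,0],"dr":[0,0,0],"fingers":1},
    {"delta_pos":[0.3,0,0],"dr":[0,0,0],"fingers":1},
  ],
)

```text
time: 10.88
tool_pos: [0.5516, 0.0583, 0.0309]
tool_rot: [-3.141, 0.002, 1.499]
contact_force: [-5.2, -6.9, 7.9]
opening: 0.0357
grip_force: 30.0
```

Call:
step_arm(
  increments=[
    {"delta_pos":[0.1,0,0],"dr":[0,0,0],"fingers":1},
    {"delta_pos":[0.15,0,0],"dr":[0,0,0],"fingers":1},
    {"delta_pos":[0.15,0,0],"dr":[0,0,0],"fingers":1},
    {"delta_pos":[0.15,0,0],"dr":[0,0,0],"fingers":1},
    {"delta_pos":[0.15,0,0],"dr":[0,0,0],"fingers":1},
  ],
)

```text
time: 11.5
tool_pos: [0.5516, 0.0584, 0.0309]
tool_rot: [-3.14, 0.004, 1.499]
contact_force: [-4.6, -13.7, 8.5]
opening: 0.036
grip_force: 30.0
```

Home against the stop: the force rose 7 N with no travel. Now the diagonal push onto the rail and plate.

Call:
step_arm(
  increments=[
    {"delta_pos":[-0.02,0.05,0.05],"dr":[0,0,0],"fingers":1},
    {"delta_pos":[-0.04,0.12,0.1],"dr":[0,0,0],"fingers":1},
    {"delta_pos":[-0.04,0.12,0.1],"dr":[0,0,0],"fingers":1},
    {"delta_pos":[-0.04,0.12,0.1],"dr":[0,0,0],"fingers":1},
    {"delta_pos":[-0.04,0.12,0.1],"dr":[0,0,0],"fingers":1},
  ],
)

```text
time: 12.12
tool_pos: [0.5517, 0.0585, 0.0307]
tool_rot: [-3.138, 0.003, 1.498]
contact_force: [-11.2, -11.0, 17.7]
opening: 0.0355
grip_force: 30.0
```

```bash
python3 - <<'E'
from h import *
a=viewer.read_camera("side")[:,:,::-1]; b=viewer.read_camera("top")[:,:,::-1]
c=cv2.resize(a[165:265,205:305],None,fx=4,fy=4,interpolation=cv2.INTER_CUBIC)
d=cv2.resize(b[140:220,165:260],None,fx=4,fy=4,interpolation=cv2.INTER_CUBIC)
o=np.zeros((400,780,3),np.uint8);o[:,:400]=c;o[:320,400:]=d
cv2.imwrite("pics/s3.png",o)
for _ in range(3): 
    s=robot.observe();print(s["tool_pos"].round(4),s["tool_rot"],s["contact_force"].round(1),s["torque"]); viewer.read_camera("top")
E
```

```text
[0.5517 0.0585 0.0307] [-3.13828939  0.00314461  1.49845011] [-11.3 -10.8  17.7] [-1.83043844  1.9664024  -0.1645134 ]
[0.5516 0.0585 0.0307] [-3.13820253e+00  3.13026098e-03  1.49842739e+00] [-11.7  -9.8  18.2] [-1.83204551  1.93402779 -0.15313734]
[0.5517 0.0585 0.0307] [-3.13825797e+00  3.13253778e-03  1.49848719e+00] [-11.6 -10.2  19.6] [-1.84571862  1.99483983 -0.09046122]
```

View pics/s3.png

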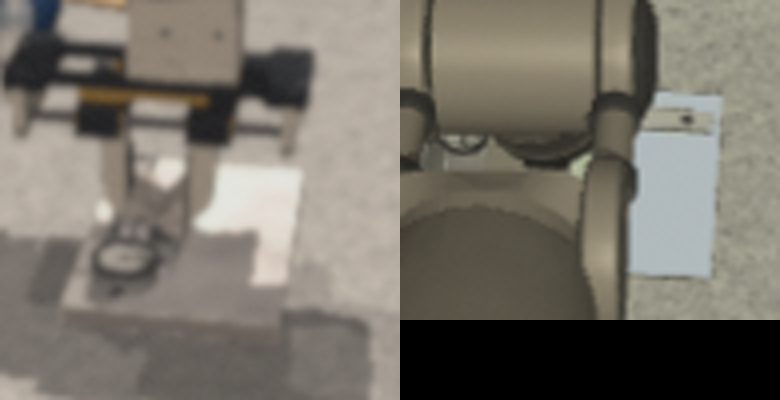

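The block sits behind the dial at about (150,200) in the side crop, upright in the fingers. The forces are steady: about 11 N on the rail, 18 N down and 10 N on the stop. Handing in.

```bash
python3 -c "
from cell import robot;print(robot.hand_in())"
```

```text
the job is handed in; nothing more can be done
None
```

I handed the job in at about 12 s with the V-block slid home against the end stop and held there by one diagonal push (about 11 N on the rail, 18 N on the plate); hand-in returned no verdict, and I judged the plunger's travel from the stop contact, not from the dial.

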